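Hold the tube block against the spring stop

ROBOT

A 7-joint arm with a two-finger parallel gripper is mounted at the origin on the work surface. World frame = base frame: x ahead of the robot, y to its left, z up, the work surface at z = 0. Lengths are in mm, angles in rad, forces in N, time in s.
With the tool pointing down it reaches from about 400 to 850 mm from the base axis. Payload 10.4 kg.
Tool frame: the origin (TCP) lies on the centre line of the jaws, within the pads' length; the fingertips stand ctrl.finger_overhang ahead of it and the grasp point (between the pads) lies 3 mm ahead of it (ctrl.finger_overhang is the distance from the TCP to the fingertips, in mm); z points along the fingers, y is the line along which they close (so a half turn about z gives the same grasp; the last joint's range is limited). The gripper opens to 85 mm and grips with 20 to 120 N. Pads are 22 mm wide; open, the fingers measure 114 mm over their backs; the gripper's body (76 mm by 85 mm) begins 54 mm behind the grasp point. The pads swing forward as they close: fully open they stand 13 mm farther back than shut.
Start: joints at [-1.361, 0.332, -0.065, 1.46, 0.022, 1.35, -0.088], TCP at [144.174, 608.163, 253.338] pointing down, gripper open.
Joint ranges: [-2.6, 2.6], [-0.5, 2.12], [-1.47, 1.34], [0.16, 2.42], [-1.27, 4.41], [0.06, 2.06], [-2.6, 2.6]. Speed limits (rad/s): [2.22, 2.22, 2.79, 2.79, 3.14, 3.14, 3.14].

INTERFACE

Orientations are given as a unit quaternion [x, y, z, w].
In Python, from station import ctrl gives the robot as it stands.
- The arm moves only by the tool play_rows, never from a script. Its argument "commands" is a list of rows, each a list of 7 numbers: the shift along the world's x, y, z as a fraction of full scale, then the turn, a rotation vector about the world's x, y, z as a fraction of full scale, then the finger opening in mm, from 0 to 85.4. In form: [[x, y, z, ax, ay, az, jaw], ...]. A call has 1 to 20 rows; each row shifts and turns the commanded pose from where the row before left it; what a row does not reach is not made up. Full scale, the value 1, is 0.15 m for a shift and 60 degrees for a turn. A row lasts 1/12 s, in which the tool goes at most 41.7 mm and 7.16 degrees, less where a joint would pass 70% of its speed; a pose out of reach is approached as far as the arm can. A call with a number of a shift or a turn outside -1 to 1 is refused whole. A call with a gripper value outside its range is refused whole. The fingers move at their own pace and stop on an object; the grip force is fixed at half the most. Time passes only in rows, so rows that do not move let the fingers close. It gives the time, the measured TCP pose, the force, the opening and the grip force at its end, in the units of the state.
- ctrl.sense(): the state, without advancing time (a new reading comes with each control period).
- ctrl.grab_frame(name): name is "side" or "top"; returns (picture, depth): 420x560x3 uint8, red, green, blue; 420x560 float32, mm along the optical axis (not along the pixel's ray), 0 where there is no reading.
- ctrl.camera_params(name): a dict with "fx", "fy", "cx", "cy" (pixels), "world_from_camera" (4x4, takes a point from camera to world coordinates). Camera axes: x right, y up, looking along -z (the intrinsics and any distortion apply to the point x, -y, -z); pixel columns grow to the right and rows downward; lengths in mm; the calibration is good to about 2 mm. A picture is of the moment at which its call begins. camera_params takes no time and is no camera call.
- ctrl.sign_off(): hands the job in; it is judged then, once.
Trained networks look in the newest picture that a camera, given by its name, has taken for a name from the list of things; names that differ only in an ending like _2 or _b are one class to them, and where a whole thing is asked for, a point or a joint stands for the part that bears it (a point fixed in the world has none). Each returns a list of dicts, best first, with "p" (0 to 1); they miss things now and then, are a little off and sometimes report something else, mostly with a low value. They report only what shows in the picture. A call takes as long as a camera call.
- ctrl.spot_in(label, camera): "rect" ([left, top, right, bottom] in pixels, round what is visible of it).
- ctrl.regions_of(label, camera): "region" (420x560 bool, what is visible of it) and "rect" ([left, top, right, bottom] in pixels, round what is visible of it).
- ctrl.tip_of(label, camera): "position" ([column, row] in pixels: a listed point, or the origin of a listed thing).
The state is a dict: "clock": time; "qpos": joint angles; "qd": joint speeds; "effort": joint torques, N m; "position": TCP position; "tool_rot": TCP orientation; "wrist_force": force on the tool from outside, world axes, zero at the start; "moment": the same for the moment, N m; "grip_width": opening from 0.0 (shut) to 1.0 (fully open); "grasp_force": force on a finger pad.
Only numpy, scipy, OpenCV 4.12 (cv2) and the standard library are available. Lean on these libraries where they do the work, as an engineer would, in place of code of your own. Each camera call takes 0.05 s, during which the arm holds its last target. There are 200 camera calls.

TASK

Sort the two look-alike aluminium tube blocks into the white beds that fit them: first set the short block flat in the short bed's pocket and let go of it, then lay the long block flat in the long bed and slide it along the bed against the spring-backed stop until the stop's pointers stand between the two pairs of black marks, a steady push of about 8 N. The program finishes while still holding the long block pressed there, as a third hand for the colleague who will screw it down. Leave the bottle, the jar and the beaker where they stand.

Things in the scene. Friction and masses are not known exactly. Their poses are not given: they have to be found in the camera images.
- long_block: Long tube block: plain aluminium bar 110 x 28 x 45 mm (x along it, y across, z up) with a row of 5 round holes in its top, about 300 g, standing loose on the bench on its 28 mm wide foot. Origin: centre of its underside. Turned half round it is the same.
- short_block: Short tube block: as the long one but 75 x 28 x 45 mm with 3 holes, about 200 g. Origin: centre of its underside.
- pocket_floor (a point): Short bed, fixed to the bench, white plastic, 107 x 64 mm: centre of its pocket floor, 6 mm above the bench; x along the pocket, y across, z up. The pocket is 87 x 36 mm inside; walls on all four sides rise 6 mm above the floor (12 mm above the bench; end walls 10 mm thick, side walls 14 mm).
- row_floor (a point): Long bed, fixed, white plastic, 215 x 64 mm: a point on its floor's middle line, 6 mm above the bench; x along the bed towards the stop, y across. Floor from x = -85 (open end) to +130 mm. Side ribs 36 mm apart, 14 mm thick, 6 mm above the floor, with black marks at x = +64 and +76. Untouched stop's face at x = +47. Dark spring housing at x = 111 to 129, 46 mm above the bench, 60 wide.
- stop_face (a point): Middle of the front face of the stop, a steel plate 34 mm wide, 10 thick, 36 high, its top 37 mm above the bed's floor; the point is 19 mm above the floor and moves with the stop. x is the direction of pushing. A steel pointer on each side, 5 mm behind the face, passes over the rib; it reaches the marks at 12 and 24 mm of travel.
- stop (a joint): Travel of the stop along the bed's x in m: 0 untouched, 0.036 fully in. A spring of 450 N/m without preload pushes it back, so 0.018 (midway between the marks) is about 8 N.
- reagent_bottle: Bystander: amber bottle, 64 mm across, 130 mm high, at the far side of the bench. Origin: centre of its underside.
- sample_jar: Bystander: clear jar with cap, 56 mm across, 65 mm high, at the far side. Origin: centre of its underside.
- beaker: Bystander: glass beaker, 68 mm across, 80 mm high, at the robot's left. Origin: centre of its underside.

How it is judged:
By the outcome, as a careful person would: the job done as asked, in the order asked, and still so for the second after the job is handed in, while the arm keeps its last pose, push and grip.
It also fails if it takes over 67 s, if anything falls off the work surface, if the arm or the gripper's body presses on something with over 40 N, if the wrist force passes 120 N, or if a joint passes its speed limit or range.

## Working session

There is one attempt and no reset: what is moved stays moved. The work goes in short steps, Python scripts to look and compute and a tool call to move; the robot and the scene stay as the last step left them, time stands still between calls to the robot, and variables do not carry over. Pictures are saved under pics/ and viewed, at most 10 in all, crops included, and the job is handed in when it is done.

Besides the shell and the picture viewer there is one more tool, called as a command line: name --pt "numbers of a row" for each row, then --argument value for the rest. play_rows: Moves the arm, as the interface text tells. Shift numbers are shares of 0.15 m and turn numbers shares of 60 degrees, none past 1 either way. Its arguments: {"type":"object","properties":{"commands":{"type":"array"}},"required":["commands"]}

```bash
ls; mkdir -p pics
cat > h.py <<'E'
from station import ctrl
import numpy as np, cv2
def deproj(cam,c,r,z=None,d=None):
    P=ctrl.camera_params(cam);T=np.array(P["world_from_camera"])
    v=np.array([(c-P["cx"])/P["fx"],-(r-P["cy"])/P["fy"],-1.0])
    if d is not None: return (T@np.append(v*d,1))[:3]
    R=T[:3,:3]@v;o=T[:3,3];return o+R*(z-o[2])/R[2]
def cloud(cam,depth):
    P=ctrl.camera_params(cam);T=np.array(P["world_from_camera"])
    r,c=np.mgrid[:420,:560]
    X=np.stack([(c-P["cx"])/P["fx"]*depth,-(r-P["cy"])/P["fy"]*depth,-depth],-1)
    return X@T[:3,:3].T+T[:3,3]
E
python3 - <<'E'
from h import *
for cam in("top","side"):
    im,d=ctrl.grab_frame(cam); np.savez(f"{cam}.npz",im=im,d=d)
    cv2.imwrite(f"pics/{cam}0.png",im[...,::-1]); p=ctrl.camera_params(cam); print(cam,{k:np.round(v,3).tolist() for k,v in p.items()})
    for n in("long_block","short_block","pocket_floor","row_floor","stop_face"):
        print(n,[(np.round(x["position"],1).tolist(),round(x["p"],2)) for x in ctrl.tip_of(n,cam)[:3]])
    for n in("long_block","short_block"):
        for x in ctrl.regions_of(n,cam)[:2]:
            m=x["region"];print(n,x["rect"],round(x["p"],2),m.sum())
s=ctrl.sense();print(s,ctrl.finger_overhang)
E
```

```text
pics
top {'fx': 446.191, 'fy': 446.191, 'cx': 281.016, 'cy': 210.66, 'world_from_camera': [[-0.013, 0.981, -0.193, 303.071], [-1.0, -0.016, -0.016, 33.874], [-0.019, 0.193, 0.981, 1324.941], [0.0, 0.0, 0.0, 1.0]]}
long_block [([348.0, 214.6], 0.96)]
short_block [([396.5, 223.0], 0.72)]
pocket_floor [([282.0, 207.0], 0.64)]
row_floor [([210.9, 217.6], 0.66)]
stop_face [([214.2, 203.4], 0.65)]
long_block [341.2, 195.0, 356.0, 240.0] 0.79 398
long_block [207.5, 194.0, 222.4, 205.6] 0.69 100
short_block [393.7, 209.4, 409.5, 233.5] 0.67 320
side {'fx': 444.529, 'fy': 444.529, 'cx': 282.636, 'cy': 204.6, 'world_from_camera': [[0.931, 0.226, -0.287, 219.779], [-0.365, 0.527, -0.767, -833.254], [-0.022, 0.819, 0.573, 709.496], [0.0, 0.0, 0.0, 1.0]]}
long_block [([312.1, 268.7], 0.68)]
short_block [([336.0, 320.1], 0.89)]
pocket_floor [([289.0, 216.0], 0.95)]
row_floor [([253.6, 181.2], 0.96)]
stop_face [([273.1, 172.7], 0.7)]
long_block [283.9, 246.3, 334.7, 273.9] 0.87 1115
short_block [318.1, 294.0, 354.0, 327.2] 0.8 986
{'clock': 0.8, 'qpos': array([-1.36062123,  0.33220045, -0.06471092,  1.46008553,  0.02159993,
        1.34989115, -0.08848247]), 'qd': array([-0.00087885, -0.00019694, -0.00012376,  0.00030976, -0.00087069,
       -0.00144991,  0.00139644]), 'effort': array([-3.48907988e-04, -6.25177789e+01,  4.88735642e-02, -3.91821527e+01,
        1.63144717e-02,  1.80764855e-03,  1.63391246e-05]), 'position': array([144.1563664 , 608.17652835, 253.34418877]), 'tool_rot': array([ 1.16109678e-01,  9.93236397e-01,  5.56194338e-05, -6.01839295e-06]), 'wrist_force': array([-0.16386808, -1.02877942, -0.09740872]), 'moment': array([-0.02458865,  0.03089005, -0.00651101]), 'grasp_force': 0.0, 'grip_width': 1.0002607531595364} 22.0
```

Run:
```python
import numpy as np,cv2
t=np.load("top.npz")["im"][150:300,150:430];s=np.load("side.npz")["im"][120:345,180:410]
cv2.imwrite("pics/c_top.png",cv2.resize(t,None,fx=2.85,fy=2.85,interpolation=2)[...,::-1])
cv2.imwrite("pics/c_side.png",cv2.resize(s,None,fx=2.6,fy=2.6,interpolation=2)[...,::-1])
```

```text
(no output)
```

View pics/c_top.png

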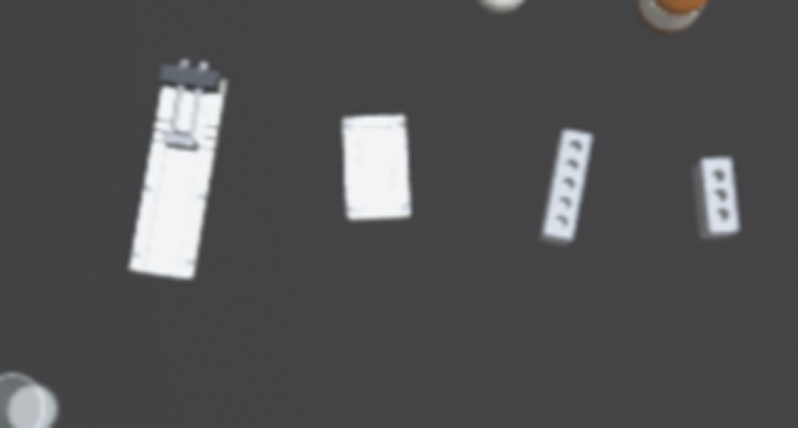

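View pics/c_side.png

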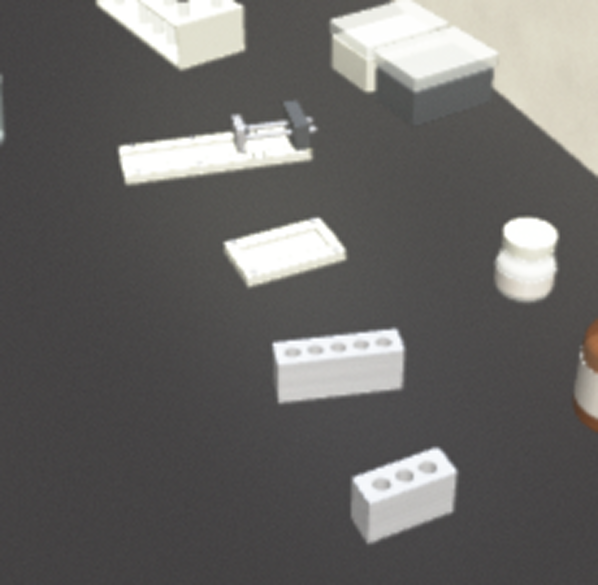

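View pics/side0.png

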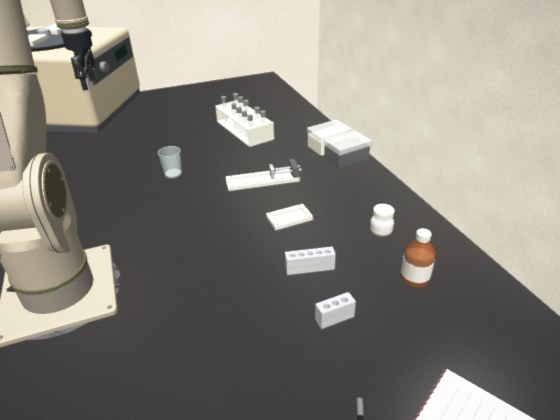

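```bash
cat > fit.py <<'E'
from h import *
from scipy.optimize import minimize
K=6
def proj(cam,X):
    P=ctrl.camera_params(cam);T=np.linalg.inv(np.array(P["world_from_camera"]))
    c=X@T[:3,:3].T+T[:3,3]
    return np.stack([P["cx"]+P["fx"]*c[:,0]/-c[:,2],P["cy"]-P["fy"]*c[:,1]/-c[:,2]],1)
def render(cam,p,boxes,roi):
    x0,y0,x1,y1=roi;m=np.zeros(((y1-y0)*K,(x1-x0)*K),np.float32)
    c,s=np.cos(p[2]),np.sin(p[2])
    for b,v in boxes:
        X=np.array([[x,y,z] for x in b[0:2] for y in b[2:4] for z in b[4:6]],float)
        W=np.c_[p[0]+c*X[:,0]-s*X[:,1],p[1]+s*X[:,0]+c*X[:,1],X[:,2]]
        q=(proj(cam,W)-[x0,y0]+.5)*K-.5
        cv2.fillConvexPoly(m,np.round(cv2.convexHull(q.astype(np.float32))*16).astype(np.int32),v,shift=4)
    return cv2.GaussianBlur(cv2.resize(m,None,fx=1/K,fy=1/K,interpolation=cv2.INTER_AREA),(0,0),.6)
def fit(cam,im,boxes,p0,lo,hi):
    W=np.array([[p0[0]+a,p0[1]+b,z] for a in(-150,150) for b in(-90,90) for z in(0,40)])
    q=proj(cam,W);x0,y0=np.maximum(q.min(0),0).astype(int);x1,y1=np.minimum(q.max(0),[560,420]).astype(int)
    g=np.clip((im[y0:y1,x0:x1].mean(-1)-lo)/(hi-lo),0,1)
    # keep only pixels near the object
    near=cv2.dilate((render(cam,p0,boxes,(x0,y0,x1,y1))>.01).astype(np.uint8),np.ones((13,13)))
    f=lambda p:float((near*(render(cam,[p[0],p[1],p[2]/100],boxes,(x0,y0,x1,y1))-g)**2).sum())
    st=np.array([p0[0],p0[1],p0[2]*100])
    best=None
    for r in range(3):
        sim=np.vstack([st]+[st+d for d in np.diag([8,8,10])*(.6**r)*(-1)**r])
        o=minimize(f,st,method="Nelder-Mead",options=dict(initial_simplex=sim,xatol=.05,fatol=1e-3));st=o.x
    return np.array([st[0],st[1],st[2]/100]),o.fun,near.sum()
LB=[((-55,55,-14,14,0,45),1)];SB=[((-37.5,37.5,-14,14,0,45),1)]
PK=[((-53.5,53.5,-32,32,0,12),1)]
def RW(t=0):return [((-85,130,-32,32,0,12),1),((111,129,-30,30,0,46),0)]
E
python3 - <<'E'
from fit import *
T={c:np.load(c+".npz")["im"] for c in("top","side")}
print("bg",T["top"][250,300],T["side"][230,300])
tip={"top":dict(L=(348,214.6),S=(396.5,223),P=(282,207),R=(210.9,217.6)),"side":dict(L=(312.1,268.7),S=(336,320.1),P=(289,216),R=(253.6,181.2))}
for k,b,z,yaw in(("L",LB,0,-.2),("S",SB,0,.07),("P",PK,6,.05),("R",RW(),6,-.17)):
    for cam in("top","side"):
        w=deproj(cam,*tip[cam][k],z=z)
        p,e,n=fit(cam,T[cam],b,[w[0],w[1],yaw],75,190 if k in"PR" else 140)
        print(k,cam,"net",np.round(w[:2],1),"fit",np.round(p,3),round(e,1),n)
E
```

```text
bg [69 68 70] [87 86 84]
L top net [ 548.3 -146.4] fit [ 5.43912e+02 -1.44887e+02 -2.23000e-01] 8.6 1490
L side net [ 544.1 -149.9] fit [ 5.40905e+02 -1.43794e+02 -2.28000e-01] 35.6 2550
S top net [ 520.3 -290.2] fit [ 5.30045e+02 -3.00396e+02  4.00000e-02] 10.0 1258
S side net [ 526.2 -305.5] fit [ 5.26589e+02 -2.97730e+02  3.30000e-02] 16.5 2379
P top net [573.7  52.1] fit [5.70067e+02 5.33970e+01 3.50000e-02] 21.4 1871
P side net [568.9  52.8] fit [5.69883e+02 5.29930e+01 2.80000e-02] 17.5 2022
R top net [544.6 266.7] fit [ 5.45615e+02  2.66593e+02 -1.54000e-01] 54.4 3200
R side net [537.2 256.7] fit [ 5.45347e+02  2.66179e+02 -1.45000e-01] 105.7 2623
```

play_rows --pt "0.18 -0.16 0 0 0 0.02 85" --pt "0.18 -0.16 0 0 0 0.02 85" --pt "0.18 -0.16 0 0 0 0.02 85" --pt "0.18 -0.16 0 0 0 0.02 85" --pt "0.18 -0.16 0 0 0 0.02 85" --pt "0.18 -0.16 0 0 0 0.02 85" --pt "0.18 -0.16 0 0 0 0.02 85" --pt "0.18 -0.16 0 0 0 0.02 85" --pt "0.18 -0.16 0 0 0 0.02 85" --pt "0.18 -0.16 0 0 0 0.02 85" --pt "0.18 -0.16 0 0 0 0.02 60" --pt "0.18 -0.16 0 0 0 0.02 60" --pt "0.18 -0.16 0 0 0 0.017 60"

```text
clock: 1.88
position: [496.3, 294.8, 253.6]
tool_rot: [-0.019, 1.0, 0.0, 0.0]
wrist_force: [0.5, 1.0, 0.7]
grip_width: 0.702
grasp_force: 0.0
```

play_rows --pt "0.012 -0.23 -0.02 0 0 0 60" --pt "0.012 -0.23 -0.02 0 0 0 60" --pt "0.012 -0.23 -0.02 0 0 0 60" --pt "0.012 -0.23 -0.02 0 0 0 60" --pt "0.012 -0.23 -0.02 0 0 0 60" --pt "0.012 -0.23 -0.02 0 0 0 60" --pt "0.012 -0.23 -0.02 0 0 0 60" --pt "0.012 -0.23 -0.02 0 0 0 60" --pt "0.012 -0.23 -0.02 0 0 0 60" --pt "0.012 -0.23 -0.02 0 0 0 60" --pt "0.012 -0.23 -0.02 0 0 0 60" --pt "0.012 -0.23 -0.02 0 0 0 60" --pt "0.012 -0.23 -0.02 0 0 0 60" --pt "0.012 -0.23 -0.02 0 0 0 60" --pt "0.012 -0.23 -0.02 0 0 0 60" --pt "0.012 -0.23 -0.02 0 0 0 60" --pt "0.012 -0.23 -0.02 0 0 0 60" --pt "0 0 0 0 0 0 60" --pt "0 0 0 0 0 0 60"

```text
clock: 3.47
position: [524.9, -292.6, 202.0]
tool_rot: [-0.016, 1.0, -0.0, -0.001]
wrist_force: [0.7, -0.4, 0.2]
grip_width: 0.7
grasp_force: 0.0
```

play_rows --pt "0.023 -0.043 -0.12 0 0 0.005 60" --pt "0 0 -0.12 0 0 0 60" --pt "0 0 -0.12 0 0 0 60" --pt "0 0 -0.12 0 0 0 60" --pt "0 0 -0.12 0 0 0 60" --pt "0 0 -0.12 0 0 0 60" --pt "0 0 -0.12 0 0 0 60" --pt "0 0 -0.12 0 0 0 60" --pt "0 0 -0.05 0 0 0 60" --pt "0 0 -0.05 0 0 0 60" --pt "0 0 -0.047 0 0 0 60" --pt "0 0 0 0 0 0 60" --pt "0 0 0 0 0 0 0" --pt "0 0 0 0 0 0 0" --pt "0 0 0 0 0 0 0" --pt "0 0 0 0 0 0 0" --pt "0 0 0 0 0 0 0" --pt "0 0 0 0 0 0 0" --pt "0 0 0 0 0 0 0" --pt "0 0 0 0 0 0 0"

```text
clock: 5.13
position: [529.8, -297.2, 37.3]
tool_rot: [-0.021, 1.0, -0.0, 0.001]
wrist_force: [-1.2, 0.4, 6.0]
grip_width: 0.322
grasp_force: 60.5
```

play_rows --pt "0 0 0.1 0 0 0 0" --pt "0 0 0.15 0 0 0 0" --pt "0 0 0.15 0 0 0 0" --pt "0 0 0.15 0 0 0 0" --pt "0 0 0.1 0 0 0 0" --pt "0.02 0.18 0 0 0 0 0" --pt "0.02 0.18 0 0 0 0 0" --pt "0.02 0.18 0 0 0 0 0" --pt "0.02 0.18 0 0 0 0 0" --pt "0.02 0.18 0 0 0 0 0" --pt "0.02 0.18 0 0 0 0 0" --pt "0.02 0.18 0 0 0 0 0" --pt "0.02 0.18 0 0 0 0 0" --pt "0.02 0.18 0 0 0 0 0" --pt "0.02 0.18 0 0 0 0 0" --pt "0.02 0.18 0 0 0 0 0" --pt "0.02 0.18 -0.1 0 0 0 0" --pt "0.02 0.17 -0.12 0 0 0 0" --pt "0 0 -0.1 0 0 0 0" --pt "0 0 0 0 0 0 0"

```text
clock: 6.8
position: [566.0, 54.6, 82.6]
tool_rot: [-0.023, 1.0, -0.0, -0.003]
wrist_force: [-0.8, -0.7, -3.0]
grip_width: 0.323
grasp_force: 59.7
```

Run:
```python
from h import *
for cam in("top","side"):
    im,d=ctrl.grab_frame(cam); np.savez(f"{cam}1.npz",im=im,d=d)
t=np.load("top1.npz")["im"][150:270,220:420];s=np.load("side1.npz")["im"][130:280,220:380]
cv2.imwrite("pics/1.png",np.vstack([cv2.resize(t,(500,300),interpolation=2),cv2.resize(s,(500,300),interpolation=2)])[...,::-1])
s=ctrl.sense();print(s["position"],s["tool_rot"],s["grip_width"],s["wrist_force"])
```

```text
[567.75580518  51.84660291  85.61762315] [-2.04271396e-02  9.99791001e-01 -4.42608094e-04 -6.99817774e-04] 0.3202767189447384 [ 0.1968517  -0.59856665 -2.41188505]
```

View pics/1.png

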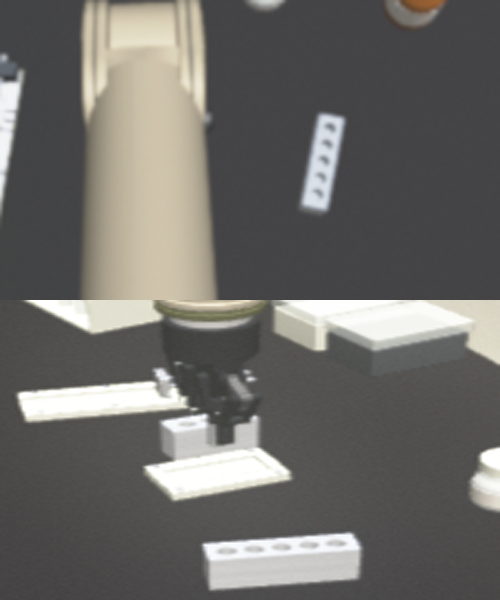

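Run:
```python
from fit import *
import fit
im=np.load("side1.npz")["im"];roi=(255,165,320,240)
x0,y0,x1,y1=roi
g=im[y0:y1,x0:x1].mean(-1);b=48.3
bx=[((-37.5,37.5,-14,14,b,b+45),1)]
# compare only outer band: mask out finger/gripper zone and bed
s=np.array([567.8,51.8,.04])
pin=proj("side",np.array([[567.8,51.8-14,b+y] for y in(0,45)]));print(pin)
ed=np.clip((g-80)/60,0,1)
w=np.ones_like(ed); 
# rows: block rows above bed; exclude dark fingers columns
for r in range(176,212,2): print(r,g[r-y0,265-x0:312-x0].astype(int))
for dx in(-6,-3,0,3,6):
    q=proj("side",np.array([[s[0]+dx+a*np.cos(s[2])-c*np.sin(s[2]),s[1]+a*np.sin(s[2])+c*np.cos(s[2]),b+z] for a,c,z in((-37.5,14,30),(-37.5,-14,30),(37.5,-14,15),(37.5,-14,0),(-37.5,-14,0))]));print(dx,np.round(q,1).tolist())
```

```text
[[290.56969109 206.08378347]
 [290.3680679  191.50818402]]
176 [254 254 254 254 253 213 165 176 197 237 253 228 124  77  68  68  68  67
  64  64  72  71  64  63  62  64  64  65  71  83 104 142 149 142 127  97
  87  87  86  84  83  82  82  84  81  84  81]
178 [254 254 254 254 254 253 214 193 194 214 252 249 202 186 150  91  69  67
  71  66  70  72  71  66  70  74  89  75  73  85  90 103 143 147 140 119
  90  80  78  81  84  83  82  84  83  81  82]
180 [254 254 254 253 254 254 254 253 251 253 253 253 224 237 170  92  67  71
  73  65  68  71  74  80  80  79  78  68  68  72  74  76  90  98  94  84
  70  63  75  82  83  84  84  83  83  83  84]
182 [253 251 247 237 233 238 241 238 235 232 228 227 227 224 169  97  68  68
  70  67  68  73  74  74  73  74  69  63  63  64  65  66  77  80  77  69
  64  69  80  83  85  84  83  84  82  83  82]
184 [227 225 223 222 222 220 219 219 197 174 169 167 150 133 126 114 178 181
 112  75  71  69  71  73  74  75  66  65  63  64  65  75  86  87  72  64
  64  77  82  83  85  85  83  83  83  83  83]
186 [129 118 106 103 104  97  88  88  88  87  87  86  85  85 
[... 2203 characters left out ...]
4 254 254 254 253 254 252 247 237 239 237
 221 241 253 254 253 225 138  93  86  85  85]
210 [ 86  86  83  85  87  86  86  91 103 122 164 234 244 251 253 253 253 254
 254 254 254 253 253 254 251 238 240 238 236 240 247 251 253 253 253 254
 253 242 225 252 254 254 253 207 116  88  85]
-6 [[270.6, 194.9], [274.8, 200.5], [301.8, 198.2], [301.7, 203.0], [275.2, 210.2]]
-3 [[271.7, 194.7], [276.0, 200.2], [302.8, 198.0], [302.8, 202.7], [276.3, 209.9]]
0 [[272.8, 194.4], [277.1, 200.0], [303.9, 197.7], [303.8, 202.5], [277.4, 209.7]]
3 [[273.9, 194.1], [278.2, 199.7], [304.9, 197.5], [304.9, 202.2], [278.5, 209.4]]
6 [[275.0, 193.9], [279.3, 199.4], [306.0, 197.2], [306.0, 202.0], [279.6, 209.1]]
```

Run:
```python
from fit import *
T={c:np.load(c+".npz")["im"] for c in("top","side")}
for k,b,p0 in(("L",LB,[542,-144,-.225]),("S",SB,[528,-299,.037]),("P",PK,[570,53,.03]),("R",RW(),[545.5,266.4,-.15])):
    for cam,bg in(("top",69),("side",87)):
        p,e,n=fit(cam,T[cam],b,p0,bg+6,230 if k in"PR" else 150)
        print(k,cam,"fit",np.round(p,3).tolist(),round(e,1),n)
s=ctrl.sense();print(s["position"])
```

```text
L top fit [543.77, -144.821, -0.217] 5.9 1500
L side fit [540.875, -143.727, -0.227] 17.9 2520
S top fit [529.999, -300.417, 0.041] 13.2 1236
S side fit [526.722, -297.359, 0.043] 11.8 2348
P top fit [570.258, 53.477, 0.033] 7.8 1861
P side fit [569.823, 53.279, 0.031] 2.6 2026
R top fit [545.612, 266.584, -0.153] 34.1 3192
R side fit [545.672, 266.465, -0.139] 68.1 2616
[567.75580518  51.84660291  85.61762315]
```

play_rows --pt "0.041 0.012 0 0 0 -0.006 0" --pt "0 0 -0.06 0 0 0 0" --pt "0 0 -0.06 0 0 0 0" --pt "0 0 -0.05 0 0 0 0" --pt "0 0 -0.04 0 0 0 0" --pt "0 0 -0.03 0 0 0 0" --pt "0 0 -0.025 0 0 0 0" --pt "0 0 -0.012 0 0 0 0" --pt "0 0 0 0 0 0 0" --pt "0 0 0 0 0 0 0" --pt "0 0 0 0 0 0 0"

```text
clock: 7.82
position: [574.6, 54.6, 44.6]
tool_rot: [-0.018, 1.0, 0.0, 0.0]
wrist_force: [0.7, -0.8, -3.2]
grip_width: 0.318
grasp_force: 59.7
```

Still hanging freely (about 1 mm above the floor). Lower to contact.

play_rows --pt "0 0 -0.006 0 0 0 0" --pt "0 0 -0.004 0 0 0 0" --pt "0 0 0 0 0 0 0" --pt "0 0 0 0 0 0 0" --pt "0 0 0 0 0 0 0"

```text
clock: 8.23
position: [574.6, 54.6, 43.2]
tool_rot: [-0.018, 1.0, 0.0, 0.0]
wrist_force: [-3.4, 0.7, 6.5]
grip_width: 0.32
grasp_force: 60.7
```

Run:
```python
from h import *
im,d=ctrl.grab_frame("side"); np.savez("side2.npz",im=im,d=d)
cv2.imwrite("pics/2.png",cv2.resize(im[160:250,240:360],None,fx=6,fy=6,interpolation=2)[...,::-1])
s=ctrl.sense();print(s["position"],s["wrist_force"])
```

```text
[574.59407236  54.60568971  43.26331282] [-3.31444637 -0.10183302  6.28991077]
```

View pics/2.png

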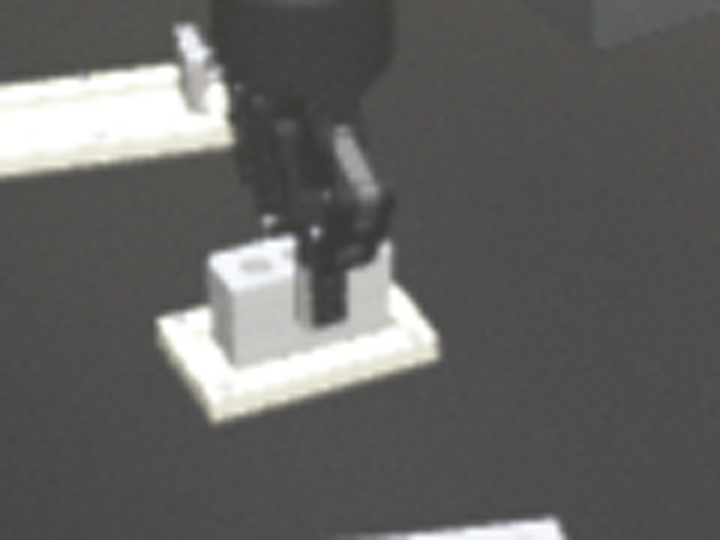

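play_rows --pt "0 0 0 0 0 0 60" --pt "0 0 0 0 0 0 60" --pt "0 0 0 0 0 0 60" --pt "0 0 0 0 0 0 60" --pt "0 0 0 0 0 0 60" --pt "0 0 0.1 0 0 0 60" --pt "0 0 0.15 0 0 0 60" --pt "0 0 0.15 0 0 0 60" --pt "0 0 0.15 0 0 0 60" --pt "0 0 0.1 0 0 0 60" --pt "-0.03 -0.19 0 0 0 -0.035 60" --pt "-0.03 -0.19 0 0 0 -0.035 60" --pt "-0.03 -0.19 0 0 0 -0.035 60" --pt "-0.03 -0.19 0 0 0 -0.035 60" --pt "-0.03 -0.19 0 0 0 -0.035 60" --pt "-0.03 -0.19 0 0 0 -0.035 60" --pt "-0.037 -0.18 0 0 0 -0.036 60" --pt "0 0 0 0 0 0 60" --pt "0 0 0 0 0 0 60" --pt "0 0 0 0 0 0 60"

```text
clock: 9.95
position: [542.0, -142.8, 140.2]
tool_rot: [0.111, 0.994, 0.0, -0.0]
wrist_force: [0.3, -0.2, -1.2]
grip_width: 0.702
grasp_force: 0.0
```

Run:
```python
from fit import *
s=ctrl.sense();print(s["position"],s["tool_rot"],s["wrist_force"])
q=s["tool_rot"];print("yaw",-2*np.arctan2(q[0],q[1]))
for cam,bg in(("top",69),("side",87)):
    im,d=ctrl.grab_frame(cam);np.savez(f"{cam}3.npz",im=im,d=d)
    p,e,n=fit(cam,im,LB,[542,-144,-.225],bg+6,150);print(cam,p,e)
t=np.load("top3.npz")["im"][160:260,180:380];s=np.load("side3.npz")["im"][150:300,220:380]
cv2.imwrite("pics/3.png",np.vstack([cv2.resize(t,(560,280),interpolation=2),cv2.resize(s[:80],(560,280),interpolation=2)])[...,::-1])
```

```text
[ 541.99520228 -142.84514621  140.1596158 ] [ 1.10592294e-01  9.93865824e-01  2.58807864e-04 -2.03994860e-05] [ 0.26808119 -0.15327599 -1.24924246]
yaw -0.22163796742177186
top [ 5.23642824e+02 -1.60326618e+02 -1.79902691e-01] 456.16844518171985
side [ 5.40881061e+02 -1.43824247e+02 -2.26880571e-01] 17.590803558673038
```

View pics/3.png

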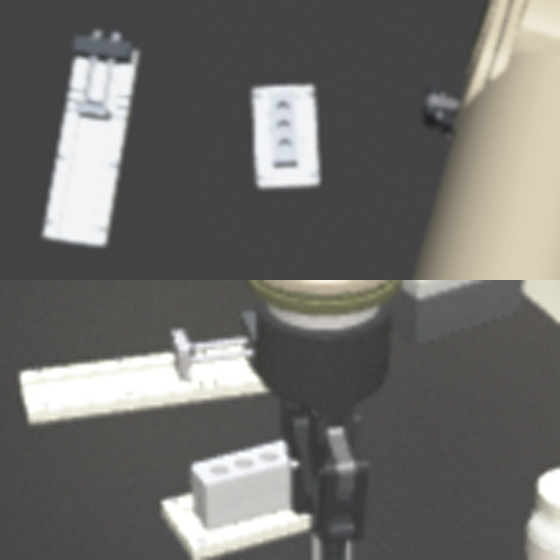

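play_rows --pt "0 -0.007 -0.12 0 0 0 60" --pt "0 0 -0.12 0 0 0 60" --pt "0 0 -0.12 0 0 0 60" --pt "0 0 -0.12 0 0 0 60" --pt "0 0 -0.1 0 0 0 60" --pt "0 0 -0.06 0 0 0 60" --pt "0 0 -0.05 0 0 0 60" --pt "0 0 0 0 0 0 60" --pt "0 0 0 0 0 0 60" --pt "0 0 0 0 0 0 0" --pt "0 0 0 0 0 0 0" --pt "0 0 0 0 0 0 0" --pt "0 0 0 0 0 0 0" --pt "0 0 0 0 0 0 0" --pt "0 0 0 0 0 0 0" --pt "0 0 0 0 0 0 0" --pt "0 0 0 0 0 0 0"

```text
clock: 11.47
position: [542.5, -144.6, 37.7]
tool_rot: [0.111, 0.994, 0.0, 0.001]
wrist_force: [-1.7, 0.1, 6.3]
grip_width: 0.314
grasp_force: 60.3
```

play_rows --pt "0 0 0.1 0 0 0 0" --pt "0 0 0.15 0 0 0 0" --pt "0 0 0.15 0 0 0 0" --pt "0 0 0.15 0 0 0 0" --pt "0 0 0.117 0 0 0 0" --pt "-0.009 0.184 0 0 0 0.005 0" --pt "-0.009 0.184 0 0 0 0.005 0" --pt "-0.009 0.184 0 0 0 0.005 0" --pt "-0.009 0.184 0 0 0 0.005 0" --pt "-0.009 0.184 0 0 0 0.005 0" --pt "-0.009 0.184 0 0 0 0.005 0" --pt "-0.009 0.184 0 0 0 0.005 0" --pt "-0.009 0.184 0 0 0 0.005 0" --pt "-0.009 0.184 0 0 0 0.005 0" --pt "-0.009 0.184 0 0 0 0.005 0" --pt "-0.009 0.184 0 0 0 0.005 0" --pt "-0.009 0.184 0 0 0 0.005 0" --pt "-0.009 0.184 0 0 0 0.005 0" --pt "-0.009 0.184 0 0 0 0.005 0" --pt "-0.009 0.184 0 0 0 0.005 0"

```text
clock: 13.13
position: [521.0, 270.6, 136.6]
tool_rot: [0.072, 0.997, -0.0, -0.0]
wrist_force: [1.2, -0.6, -3.7]
grip_width: 0.317
grasp_force: 59.8
```

play_rows --pt "0 0 -0.12 0 0 0 0" --pt "0 0 -0.12 0 0 0 0" --pt "0 0 -0.12 0 0 0 0" --pt "0 0 -0.08 0 0 0 0" --pt "0 0 -0.04 0 0 0 0" --pt "0 0 0 0 0 0 0" --pt "0 0 0 0 0 0 0" --pt "0 0 0 0 0 0 0"

```text
clock: 13.8
position: [522.2, 269.7, 65.9]
tool_rot: [0.072, 0.997, 0.001, 0.001]
wrist_force: [-0.1, 0.5, -3.1]
grip_width: 0.314
grasp_force: 59.8
```

Run:
```python
from fit import *
s=ctrl.sense();print(s["position"],s["tool_rot"],s["wrist_force"])
q=s["tool_rot"];print("yaw",-2*np.arctan2(q[0],q[1]))
for cam in("top","side"):
    im,d=ctrl.grab_frame(cam);np.savez(f"{cam}4.npz",im=im,d=d)
t=np.load("top4.npz")["im"][170:260,170:270];s=np.load("side4.npz")["im"][140:210,210:320]
cv2.imwrite("pics/4.png",np.hstack([cv2.resize(t,(333,300),interpolation=2),cv2.resize(s,(467,300),interpolation=2)])[...,::-1])
# pocket + short block check
b=[((-37.5,37.5,-14,14,6,51),1)]
im=np.load("top3.npz")["im"]
# long bed, refit with stop excluded: use floor half only (x<40) edges
for cam,bg in(("top",69),("side",87)):
    im=np.load(cam+".npz")["im"]
    q=proj(cam,np.array([[545.6+a*.989+b*.147,266.5-a*.147+b*.989,z] for a,b,z in((-85,-32,12),(-85,32,12),(100,-32,12),(100,32,12),(47,0,25))]));print(cam,np.round(q,1).tolist())
```

```text
[522.22038703 269.71257225  65.86329623] [7.19369379e-02 9.97408842e-01 5.61026821e-04 6.03398980e-04] [-0.05117404  0.52077688 -3.05845138]
yaw -0.14399830399164976
top [[216.6, 246.3], [195.3, 243.5], [226.4, 186.2], [205.7, 183.5], [212.5, 200.8]]
side [[228.3, 186.8], [225.7, 175.8], [289.9, 178.2], [285.0, 167.8], [270.2, 171.5]]
```

View pics/4.png

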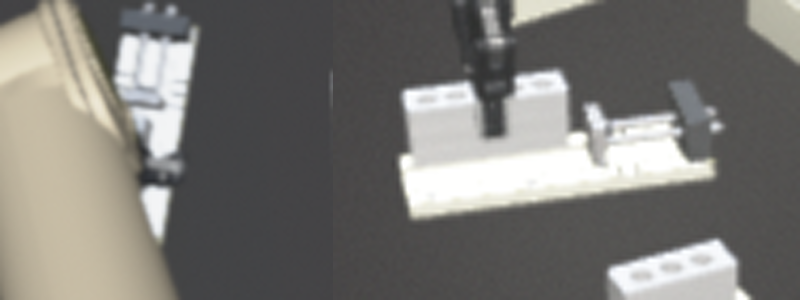

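play_rows --pt "0 0 -0.04 0 0 0 0" --pt "0 0 -0.04 0 0 0 0" --pt "0 0 -0.03 0 0 0 0" --pt "0 0 -0.02 0 0 0 0" --pt "0 0 -0.012 0 0 0 0" --pt "0 0 0 0 0 0 0" --pt "0 0 0 0 0 0 0" --pt "0 0 0 0 0 0 0"

```text
clock: 14.57
position: [521.4, 269.4, 43.7]
tool_rot: [0.072, 0.997, -0.0, -0.0]
wrist_force: [-4.8, -1.9, 6.5]
grip_width: 0.315
grasp_force: 60.6
```

play_rows --pt "0.02 -0.003 0 0 0 0 0" --pt "0.02 -0.003 0 0 0 0 0" --pt "0.02 -0.003 0 0 0 0 0" --pt "0.02 -0.003 0 0 0 0 0" --pt "0.02 -0.003 0 0 0 0 0" --pt "0.02 -0.003 0 0 0 0 0" --pt "0.02 -0.003 0 0 0 0 0" --pt "0.02 -0.003 0 0 0 0 0" --pt "0 0 0 0 0 0 0" --pt "0 0 0 0 0 0 0" --pt "0 0 0 0 0 0 0" --pt "0 0 0 0 0 0 0"

```text
clock: 15.57
position: [545.3, 266.4, 43.7]
tool_rot: [0.072, 0.997, 0.0, -0.0]
wrist_force: [-7.1, 0.5, 6.7]
grip_width: 0.32
grasp_force: 61.2
```

```bash
cat > look.py <<'E'
from fit import *
import sys
n=sys.argv[1]
s=ctrl.sense();print(s["position"],s["wrist_force"],s["moment"])
for cam in("top","side"):
    im,d=ctrl.grab_frame(cam);np.savez(f"{cam}{n}.npz",im=im,d=d)
    for x in ctrl.tip_of("stop_face",cam)[:1]:
        w=deproj(cam,*x["position"],z=25);v=w[:2]-[545.6,266.5];print(cam,x["position"],x["p"],"along",v@[.989,-.147])
t=np.load(f"top{n}.npz")["im"][165:225,190:240];s=np.load(f"side{n}.npz")["im"][145:195,235:315]
cv2.imwrite(f"pics/{n}.png",np.hstack([cv2.resize(t,None,fx=6,fy=6,interpolation=2)[:350],cv2.resize(s,None,fx=6,fy=7,interpolation=2)])[...,::-1])
E
python3 look.py 5
```

```text
[545.32984393 266.36021109  43.71608221] [-7.11093187  0.54676642  6.71286038] [ 0.12350525  1.20580584 -0.03939415]
top [214.3, 200.0] 0.63 along 50.20481298766961
side [274.8, 173.0] 0.54 along 58.47347559757469
```

View pics/5.png

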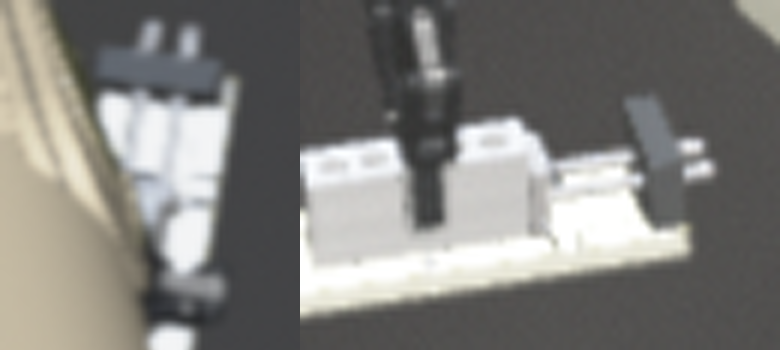

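play_rows --pt "0.017 -0.0025 0 0 0 0 0" --pt "0.017 -0.0025 0 0 0 0 0" --pt "0.017 -0.0025 0 0 0 0 0" --pt "0.017 -0.0025 0 0 0 0 0" --pt "0 0 0 0 0 0 0" --pt "0 0 0 0 0 0 0" --pt "0 0 0 0 0 0 0" --pt "0 0 0 0 0 0 0"

```text
clock: 16.43
position: [554.0, 265.1, 43.7]
tool_rot: [0.071, 0.997, 0.0, -0.002]
wrist_force: [-15.0, 0.7, 14.2]
grip_width: 0.314
grasp_force: 62.0
```

```bash
python3 look.py 6
python3 - <<'E'
from fit import *
# stop box edges: rods/plate in side image along the housing; fit shift of side crop: block right front vertical edge & pointer vs marks
for n in("","4","5","6"):
    im=np.load(f"side{n}.npz")["im"].mean(-1)
    print(n or 0)
    for a in(-31,-25,-19.5): # near rib top (y negative = camera side) profile along bed x
        xs=np.arange(44,96,2.)
        q=proj("side",np.array([[545.6+x*.989+a*.147,266.5-x*.147+a*.989,12] for x in xs])).astype(np.float32)
        print(a,cv2.remap(im.astype(np.float32),q[None,:,0],q[None,:,1],1)[0].astype(int).tolist())
E
```

```text
[554.02878616 265.10480069  43.71731573] [-14.99305817   0.67750022  14.18277731] [-0.09438238  2.81664873 -0.17504879]
top [218.2, 200.1] 0.44 along 51.42789917925917
side [279.1, 171.4] 0.42 along 72.95178314118131
0
-31 [253, 253, 251, 250, 251, 251, 252, 249, 230, 233, 246, 251, 253, 251, 235, 233, 243, 249, 253, 253, 253, 254, 254, 254, 253, 253]
-25 [252, 252, 250, 247, 245, 247, 253, 253, 242, 226, 244, 253, 254, 253, 247, 235, 243, 252, 253, 253, 254, 254, 254, 254, 254, 254]
-19.5 [241, 231, 222, 213, 212, 218, 239, 251, 250, 249, 250, 253, 254, 254, 254, 251, 250, 253, 252, 251, 253, 254, 254, 254, 254, 254]
4
-31 [253, 253, 251, 250, 251, 251, 252, 249, 231, 234, 246, 251, 253, 251, 235, 234, 243, 249, 253, 253, 254, 254, 254, 254, 253, 253]
-25 [252, 252, 250, 246, 245, 248, 253, 253, 242, 226, 244, 253, 254, 253, 247, 235, 244, 252, 253, 253, 254, 254, 254, 254, 254, 254]
-19.5 [242, 231, 221, 214, 213, 219, 240, 252, 250, 249, 250, 253, 254, 254, 254, 251, 250, 253, 253, 252, 253, 254, 254, 254, 254, 254]
5
-31 [254, 253, 253, 252, 251, 251, 251, 247, 223, 227, 246, 251, 253, 251, 234, 233, 243, 249, 253, 253, 254, 254, 254, 254, 253, 253]
-25 [252, 253, 253, 253, 253, 253, 251, 235, 216, 204, 237, 253, 254, 253, 247, 235, 243, 252, 253, 253, 254, 254, 254, 254, 254, 254]
-19.5 [236, 235, 232, 216, 202, 194, 195, 194, 193, 225, 246, 253, 254, 254, 254, 251, 250, 253, 252, 251, 253, 254, 254, 254, 254, 254]
6
-31 [253, 253, 253, 252, 252, 251, 252, 249, 228, 230, 245, 248, 250, 250, 234, 232, 242, 249, 253, 253, 254, 254, 254, 254, 253, 253]
-25 [252, 253, 253, 253, 253, 253, 253, 249, 228, 198, 225, 238, 240, 247, 246, 234, 243, 252, 253, 253, 254, 254, 254, 254, 254, 254]
-19.5 [236, 235, 234, 230, 224, 213, 220, 216, 199, 188, 191, 208, 223, 238, 250, 250, 250, 253, 252, 251, 253, 254, 254, 254, 254, 254]
```

View pics/6.png

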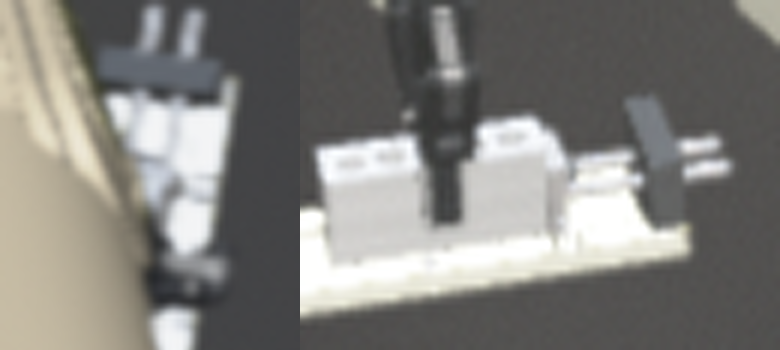

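Run:
```python
from fit import *
q=proj("side",np.array([[545.6+x*.989,266.5-x*.147,35] for x in(130,150)]));print(q, (q[1]-q[0])/20)
c0=None
for n in("","4","5","6"):
    im=np.load(f"side{n}.npz")["im"].mean(-1)[150:182,294:330].astype(np.float32)
    bgc=np.load("side.npz")["im"].mean(-1)[150:182,320:330].mean()
    rows=range(12,28)
    # column-summed brightness excess to the right of housing => total protruding length
    e=np.clip(im-95,0,None);
    print(n or 0, "sum",e[:, 4:].sum().round(), [ (r+150, round(float(np.interp(-110,-im[r][::1][np.argmax(im[r]):],np.arange(294+np.argmax(im[r]),330))),2)) for r in rows if im[r].max()>140])
```

```text
[[296.94191797 165.05321529]
 [303.32198911 164.19490414]] [ 0.31900356 -0.04291556]
0 sum 5910.0 [(165, 299.89), (166, 300.12), (168, 301.03), (169, 301.84), (170, 301.29), (177, 299.9)]
4 sum 5906.0 [(165, 299.88), (166, 300.07), (168, 301.03), (169, 301.88), (170, 301.2), (177, 299.87)]
5 sum 7266.0 [(165, 302.4), (166, 302.28), (168, 303.9), (169, 304.0), (170, 303.16), (177, 299.81)]
6 sum 8717.0 [(164, 304.51), (165, 305.16), (166, 304.71), (168, 306.87), (169, 306.64), (170, 304.81), (177, 299.82)]
```

play_rows --pt "0 0 0.004 0 0 0 0" --pt "0 0 0.003 0 0 0 0" --pt "0.004 -0.0006 0 0 0 0 0" --pt "0.004 -0.0006 0 0 0 0 0" --pt "0 0 0 0 0 0 0" --pt "0 0 0 0 0 0 0" --pt "0 0 0 0 0 0 0" --pt "0 0 0 0 0 0 0" --pt "0 0 0 0 0 0 0" --pt "0 0 0 0 0 0 0"

```text
clock: 17.47
position: [555.0, 264.9, 43.8]
tool_rot: [0.071, 0.997, -0.0, -0.002]
wrist_force: [-11.5, 0.8, 5.0]
grip_width: 0.315
grasp_force: 60.8
```

```bash
python3 look.py 7
python3 - <<'E'
from fit import *
for n in("","5","6","7"):
    im=np.load(f"side{n}.npz")["im"].mean(-1)
    f=im[150:182,294:330].astype(np.float32);e=np.clip(f-95,0,None)
    print(n or 0,e[:,4:].sum().round(),[round(float(np.interp(-110,-f[r][np.argmax(f[r]):],np.arange(294+np.argmax(f[r]),330))),2) for r in(15,16,18,19)])
    for a in(-25,-22):
        xs=np.arange(44,96,2.)
        q=proj("side",np.array([[545.6+x*.989+a*.147,266.5-x*.147+a*.989,12] for x in xs])).astype(np.float32)
        print(a,cv2.remap(im.astype(np.float32),q[None,:,0],q[None,:,1],1)[0].astype(int).tolist())
E
```

```text
[555.00311704 264.89381094  43.84806107] [-11.5125381    0.83228151   5.01393168] [ 0.25612953  2.14404462 -0.13500473]
top [214.7, 200.2] 0.63 along 49.75655822851508
side [278.0, 170.2] 0.46 along 71.27895001409102
0 5910.0 [299.89, 300.12, 301.03, 301.84]
-25 [252, 252, 250, 247, 245, 247, 253, 253, 242, 226, 244, 253, 254, 253, 247, 235, 243, 252, 253, 253, 254, 254, 254, 254, 254, 254]
-22 [251, 250, 243, 236, 232, 235, 249, 252, 249, 243, 247, 253, 254, 254, 252, 244, 245, 253, 252, 252, 253, 254, 254, 254, 254, 254]
5 7266.0 [302.4, 302.28, 303.9, 304.0]
-25 [252, 253, 253, 253, 253, 253, 251, 235, 216, 204, 237, 253, 254, 253, 247, 235, 243, 252, 253, 253, 254, 254, 254, 254, 254, 254]
-22 [249, 250, 247, 241, 233, 226, 224, 214, 208, 223, 242, 253, 254, 254, 252, 244, 245, 253, 252, 252, 253, 254, 254, 254, 254, 254]
6 8717.0 [305.16, 304.71, 306.87, 306.64]
-25 [252, 253, 253, 253, 253, 253, 253, 249, 228, 198, 225, 238, 240, 247, 246, 234, 243, 252, 253, 253, 254, 254, 254, 254, 254, 254]
-22 [249, 250, 248, 246, 241, 236, 238, 229, 215, 195, 204, 222, 230, 242, 251, 243, 245, 253, 252, 252, 253, 254, 254, 254, 254, 254]
7 8851.0 [305.44, 304.87, 307.14, 306.88]
-25 [252, 253, 253, 253, 253, 253, 253, 250, 231, 201, 226, 237, 234, 244, 246, 233, 243, 252, 253, 253, 254, 254, 254, 254, 254, 254]
-22 [249, 250, 249, 246, 241, 236, 238, 234, 223, 200, 207, 222, 219, 231, 249, 242, 244, 253, 252, 252, 253, 254, 254, 254, 254, 254]
```

View pics/7.png

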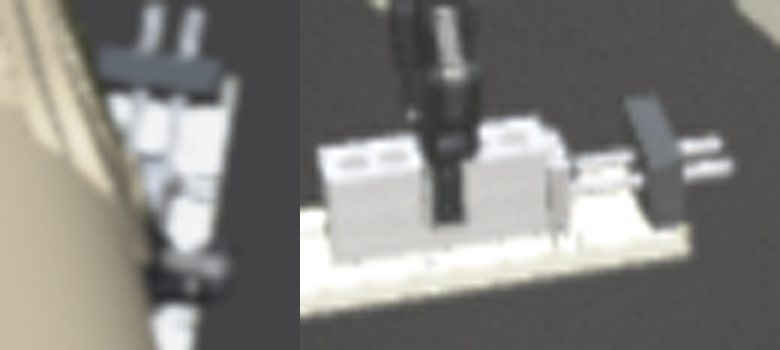

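```bash
python3 -c "
from station import ctrl
print(ctrl.sign_off())"
```

```text
the job is handed in; nothing more can be done
None
```

The job is handed in: the short block sits released in its pocket, and the arm holds the long block flat in its bed against the stop, with about 17–18 mm of travel (about 8 N) measured from the images and the pointers midway between the marks.

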